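# Sort the handed shelf brackets on the craft desk

## Task

Put the two left-hand brackets into the green tray and the two right-hand brackets into the yellow tray, one to a pocket and lying flat on the tray floor; set them down gently, do not drop them. (Look along a bracket from its plain end towards its tab, rib upward: a tab pointing left makes it left-hand, right makes it right-hand.) Leave the look-alike bracket with tabs on both sides and the one with no tab where they lie, and do not disturb the mug or the glue gun.

Things in the scene. Friction and masses are not known exactly. Their poses are not given: they have to be found in the camera images.
- left_a: White steel bracket, about 120 g: flat bar 70 mm (x) x 20 x 5 thick; upright rib on its middle, 50 (x) x 10 thick (y), z 5 to 33 mm, to pinch across; one tab 20 x 20 x 5 sideways at the bar's +x end, on the +y side, out to 30 mm. Seen from the plain end towards the tab end, the tab points left: left-hand. Origin: centre of the bar's underside, below the rib's middle; z up.
- left_b: White steel bracket, about 120 g: flat bar 70 mm (x) x 20 x 5 thick; upright rib on its middle, 50 (x) x 10 thick (y), z 5 to 33 mm, to pinch across; one tab 20 x 20 x 5 sideways at the bar's +x end, on the +y side, out to 30 mm. Seen from the plain end towards the tab end, the tab points left: left-hand. Origin: centre of the bar's underside, below the rib's middle; z up. Twin of left_a.
- right_a: White steel bracket, about 120 g: flat bar 70 mm (x) x 20 x 5 thick; upright rib on its middle, 50 (x) x 10 thick (y), z 5 to 33 mm, to pinch across; one tab 20 x 20 x 5 sideways at the bar's +x end, on the -y side, out to 30 mm. Seen from the plain end towards the tab end, the tab points right: right-hand. Origin: centre of the bar's underside, below the rib's middle; z up.
- right_b: White steel bracket, about 120 g: flat bar 70 mm (x) x 20 x 5 thick; upright rib on its middle, 50 (x) x 10 thick (y), z 5 to 33 mm, to pinch across; one tab 20 x 20 x 5 sideways at the bar's +x end, on the -y side, out to 30 mm. Seen from the plain end towards the tab end, the tab points right: right-hand. Origin: centre of the bar's underside, below the rib's middle; z up. Twin of right_a.
- double: White steel bracket, about 120 g: flat bar 70 mm (x) x 20 x 5 thick; upright rib on its middle, 50 (x) x 10 thick (y), z 5 to 33 mm, to pinch across; tabs 20 x 20 x 5 on both sides of the +x end (a T from above): belongs in no tray. Origin: centre of the bar's underside, below the rib's middle; z up.
- plain: White steel bracket, about 120 g: flat bar 70 mm (x) x 20 x 5 thick; upright rib on its middle, 50 (x) x 10 thick (y), z 5 to 33 mm, to pinch across; no tab (a straight bar from above): belongs in no tray. Origin: centre of the bar's underside, below the rib's middle; z up.
- green_tray: Green tray, fixed, for left-hand brackets: 180 mm (x) x 112 (y) x 22 high; walls, floor and the rim-high middle divider 4 thick. Two pockets, each 84 (x) x 104 (y) inside, centred at x = +44 and -44, y = 0; floor top at z = 4. A bracket fits flat, bar along the tray's y, either way round, bar on the pocket's centre line. Origin: centre of its underside.
- yellow_tray: Yellow tray, fixed, for right-hand brackets: 180 mm (x) x 112 (y) x 22 high; walls, floor and the rim-high middle divider 4 thick. Two pockets, each 84 (x) x 104 (y) inside, centred at x = +44 and -44, y = 0; floor top at z = 4. A bracket fits flat, bar along the tray's y, either way round, bar on the pocket's centre line. Origin: centre of its underside.
- mug: Bystander, stays standing where it is. White ceramic mug, 84 mm across, 90 mm high, handle at its +y side, loose. Origin: centre of its underside.
- glue_gun: Bystander, stays standing where it is. White and black glue gun standing on its white base (75 x 55 mm), about 135 mm high, the barrel along its x, from the nozzle at -76 mm to the end of the glue stick at +80 mm, loose. Origin: centre of the base's underside.
Mind the look-alikes: they are no part of the job. There is more than one size of the green_tray; the job needs the smaller.

How it is judged:
At the end, for the whole second after the job is handed in: Left-hand brackets in green, right-hand in yellow, one per pocket: origin within 34 mm (tray x) and 44 mm (y) of the pocket's centre, under 9 mm above the tray's underside, tilt under 0.1 rad, at rest. Look-alikes moved under 20 mm, mug and glue gun under 25 mm and 0.15 rad ((((x of left_a in the frame of green_tray between 0.01 and 0.078 m and y of left_a in the frame of green_tray between -0.044 and 0.044 m and z of left_a in the frame of green_tray below 0.009 m) and (x of left_b in the frame of green_tray between -0.078 and -0.01 m and y of left_b in the frame of green_tray between -0.044 and 0.044 m and z of left_b in the frame of green_tray below 0.009 m)) or ((x of left_a in the frame of green_tray between -0.078 and -0.01 m and y of left_a in the frame of green_tray between -0.044 and 0.044 m and z of left_a in the frame of green_tray below 0.009 m) and (x of left_b in the frame of green_tray between 0.01 and 0.078 m and y of left_b in the frame of green_tray between -0.044 and 0.044 m and z of left_b in the frame of green_tray below 0.009 m))) and (((x of right_a in the frame of yellow_tray between 0.01 and 0.078 m and y of right_a in the frame of yellow_tray between -0.044 and 0.044 m and z of right_a in the frame of yellow_tray below 0.009 m) and (x of right_b in the frame of yellow_tray between -0.078 and -0.01 m and y of right_b in the frame of yellow_tray between -0.044 and 0.044 m and z of right_b in the frame of yellow_tray below 0.009 m)) or ((x of right_a in the frame of yellow_tray between -0.078 and -0.01 m and y of right_a in the frame of yellow_tray between -0.044 and 0.044 m and z of right_a in the frame of yellow_tray below 0.009 m) and (x of right_b in the frame of yellow_tray between 0.01 and 0.078 m and y of right_b in the frame of yellow_tray between -0.044 and 0.044 m and z of right_b in the frame of yellow_tray below 0.009 m))) and angle between each of left_a, left_b, right_a, right_b's own z axis and vertical below 0.1 rad and linear speed of each of left_a, left_b, right_a, right_b below 0.02 m/s and angular speed of each of left_a, left_b, right_a, right_b below 0.2 rad/s and distance of each of double, plain from where it was at the start of the episode below 0.02 m and distance of each of mug, glue_gun from where it was at the start of the episode below 0.025 m and angle between each of mug, glue_gun's own z axis and vertical below 0.15 rad); the robot touches nothing.
It fails at once if the double look-alike bracket is moved more than 20 mm (distance of double from where it was at the start of the episode above 0.02 m).
It fails at once if the plain look-alike bracket is moved more than 20 mm (distance of plain from where it was at the start of the episode above 0.02 m).
It fails at once if the mug is pushed more than 25 mm or tipped (distance of mug from where it was at the start of the episode above 0.025 m or angle between mug's own z axis and vertical above 0.15 rad).
It fails at once if the glue gun is pushed more than 25 mm or tipped (distance of glue_gun from where it was at the start of the episode above 0.025 m or angle between glue_gun's own z axis and vertical above 0.15 rad).
It fails at once if a bracket is dropped or thrown into a tray (faster than 0.6 m/s below the height of its rim) ((linear speed of left_a above 0.6 m/s and height (world z) of left_a below 0.025 m and (horizontal distance between left_a and green_tray below 0.09 m or horizontal distance between left_a and yellow_tray below 0.09 m)) or (linear speed of left_b above 0.6 m/s and height (world z) of left_b below 0.025 m and (horizontal distance between left_b and green_tray below 0.09 m or horizontal distance between left_b and yellow_tray below 0.09 m)) or (linear speed of right_a above 0.6 m/s and height (world z) of right_a below 0.025 m and (horizontal distance between right_a and green_tray below 0.09 m or horizontal distance between right_a and yellow_tray below 0.09 m)) or (linear speed of right_b above 0.6 m/s and height (world z) of right_b below 0.025 m and (horizontal distance between right_b and green_tray below 0.09 m or horizontal distance between right_b and yellow_tray below 0.09 m))).
It also fails if it takes over 93 s, if anything falls off the work surface, if the arm or the gripper's body presses on something with over 40 N, if the wrist force passes 120 N, or if a joint passes its speed limit or range.

## Robot

A 7-joint arm with a two-finger parallel gripper is mounted at the origin on the work surface. World frame = base frame: x ahead of the robot, y to its left, z up, the work surface at z = 0. Lengths are in m, angles in rad, forces in N, time in s.
With the tool pointing down it reaches from about 0.425 to 1.025 m from the base axis. Payload 9.4 kg.
Tool frame: the origin (TCP) lies midway between the tips of the shut fingers; the grasp point (between the pads) lies 19 mm behind it; z points along the fingers, y is the line along which they close (so a half turn about z gives the same grasp; the last joint's range is limited). The gripper opens to 85 mm and grips with 20 to 120 N. Pads are 22 mm wide; open, the fingers measure 114 mm over their backs; the gripper's body (76 mm by 85 mm) begins 54 mm behind the grasp point. The pads swing forward as they close: fully open they stand 13 mm farther back than shut.
Start: joints at [-1.308, 0.599, -0.003, 1.599, 0.002, 0.943, -0.08], TCP at [0.242, 0.684, 0.231] pointing down, gripper open.
Joint ranges: [-2.57, 2.57], [-0.35, 1.97], [-1.29, 1.29], [0.11, 2.56], [-1.05, 4.19], [0.11, 1.86], [-2.63, 2.63]. Speed limits (rad/s): [2.22, 2.22, 3.01, 3.01, 3.14, 3.14, 3.14].

## Interface

Orientations are given as a rotation vector (axis times angle).
In Python, from station import r, eyes gives the robot as it stands.
- The arm moves only by the shell command python3 -m jog 'ROWS' [FORCE]. ROWS is JSON, a list of rows, each an object with "dp": the shift along the tool's x, y, z in m, a list of three; "twist": the turn about the tool's z in degrees; "grip": the closure, from -1 (fully open) to 1 (shut). In form: [{"dp": [tx, ty, tz], "twist": twist, "grip": grip}, ...]. A call has 1 to 8 rows; each row is the pose to reach, as a shift and turn from the pose commanded when the call began, along the tool's axes at that moment; what a row does not reach only later rows make up. A row lasts 1/8 s, in which the tool goes at most 62.5 mm and 10.7 degrees, less where a joint would pass 70% of its speed; a pose out of reach is approached as far as the arm can. A call with a gripper value outside its range is refused whole. The fingers move at their own pace and stop on an object; FORCE is the grip in N (left out, the last holds). Time passes only in rows, so rows that repeat a pose let the fingers close. It gives the time, the measured TCP pose, the force, the opening and the grip force at its end, in the units of the state.
- r.get_state(): the state, without advancing time (a new reading comes with each control period).
- eyes.camera(name): name is "scene" or "top" or "wrist"; returns the picture (400x640x3 uint8, blue, green, red); there is no depth.
- eyes.calibration(name): a dict with "vertical_fov" (degrees; the focal length in pixels is half the picture's height over the tangent of half this angle, whatever the lens; pixels are square), "cx", "cy" (the principal point, pixels), "dist_coeffs" ([k1, k2, p1, p2, k3] as OpenCV has them; the pictures are not rectified), "view" (4x4, takes a point from world to camera coordinates); the wrist camera has in their place "hand_eye" (4x4, takes a point from camera to tool coordinates, whose origin is the TCP and whose axes are the flange's). Camera axes: x right, y up, looking along -z (the intrinsics and any distortion apply to the point x, -y, -z); pixel columns grow to the right and rows downward; lengths in m; the calibration is good to about 2 mm. A picture is of the moment at which its call begins: read the wrist's pose just before it. calibration takes no time and is no camera call.
- r.sign_off(): hands the job in; it is judged then, once.
The state is a dict: "time": time; "joint_pos": joint angles; "dq": joint speeds; "joint_torque": joint torques, N m; "position": TCP position; "eef_rot": TCP orientation; "ft_force": force on the tool from outside, world axes, zero at the start; "ft_torque": the same for the moment, N m; "finger_gap": finger opening in m; "grip_force": force on a finger pad.
Only numpy, scipy, OpenCV 4.12 (cv2) and the standard library are available. Lean on these libraries where they do the work, as an engineer would, in place of code of your own. Each camera call takes 0.05 s, during which the arm holds its last target. There are 200 camera calls.

## Working session

There is one attempt and no reset: what is moved stays moved. The work goes in short steps, Python scripts to look and compute and a shell command to move; the robot and the scene stay as the last step left them, time stands still between calls to the robot, and variables do not carry over. Pictures are saved under pics/ and viewed, at most 14 in all, crops included, and the job is handed in when it is done.

```bash
ls; mkdir -p pics; python3 - <<'E'
from station import r, eyes
import cv2,numpy as np
s=r.get_state(); print({k:np.round(s[k],3).tolist() for k in ['time','position','eef_rot','finger_gap','ft_force']})
for n in ['scene','top','wrist']:
    cv2.imwrite(f'pics/{n}0.png',eyes.camera(n)); print(n,{k:np.round(v,4).tolist() for k,v in eyes.calibration(n).items()})
E
```

```text
pics
{'time': 0.0, 'position': [0.241, 0.683, 0.23], 'eef_rot': [-0.531, -3.096, 0.002], 'finger_gap': 0.085, 'ft_force': [-0.53, 1.392, -0.172]}
scene {'vertical_fov': 47.6525, 'cx': 317.9639, 'cy': 200.9119, 'dist_coeffs': [-0.0397, 0.0, 0.0, 0.0, 0.0], 'view': [[-0.5042, 0.8635, -0.0133, 0.2244], [-0.711, -0.4063, 0.574, 0.3183], [0.4902, 0.2989, 0.8188, -1.3635], [0.0, 0.0, 0.0, 1.0]]}
top {'vertical_fov': 44.9473, 'cx': 318.0105, 'cy': 194.6794, 'dist_coeffs': [-0.0606, 0.0, 0.0, 0.0, 0.0], 'view': [[-0.0041, -0.9999, 0.016, -0.014], [0.9957, -0.0026, 0.0923, -0.4445], [-0.0923, 0.0163, 0.9956, -1.2545], [0.0, 0.0, 0.0, 1.0]]}
wrist {'vertical_fov': 67.5283, 'cx': 321.29, 'cy': 199.3157, 'dist_coeffs': [0.0035, 0.0, 0.0, 0.0, 0.0], 'hand_eye': [[0.0005, 0.9653, 0.2612, 0.0658], [1.0, -0.0003, -0.0006, 0.0014], [-0.0005, 0.2612, -0.9653, -0.1428], [0.0, 0.0, 0.0, 1.0]]}
```

View pics/top0.png

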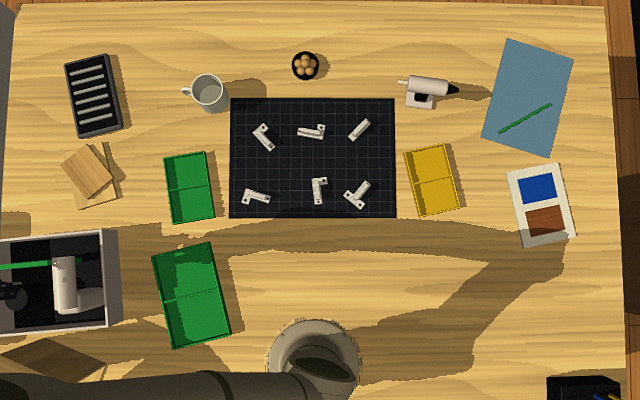

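View pics/scene0.png

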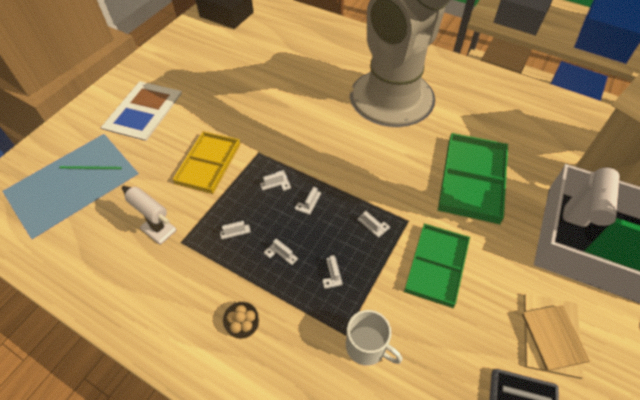

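Top view: six brackets on the mat, at about (263,137), (312,132), (359,129), (257,196), (319,190) and (358,195). There are two green trays, at (190,187) and (191,295); the first is the smaller, so it is the one meant. The yellow tray is at (432,180), the mug at (208,92) and the glue gun at (425,90). An enlarged crop should tell left from right.

```bash
cat > h.py <<'E'
import cv2,numpy as np
from station import r,eyes
from scipy.spatial.transform import Rotation as R
def cam(n,st=None):
    c=eyes.calibration(n); f=200/np.tan(np.radians(c['vertical_fov']/2))
    K=np.array([[f,0,c['cx']],[0,f,c['cy']],[0,0,1.]])
    if n=='wrist':
        T=np.eye(4); T[:3,:3]=R.from_rotvec(st['eef_rot']).as_matrix(); T[:3,3]=st['position']
        M=T@np.array(c['hand_eye'])
    else: M=np.linalg.inv(np.array(c['view']))
    return K,np.array(c['dist_coeffs']),M
def ray(C,px,z):
    K,d,M=C
    u=cv2.undistortPoints(np.array(px,float).reshape(-1,1,2),K,d).reshape(-1,2)
    D=np.c_[u[:,0],-u[:,1],-np.ones(len(u))]@M[:3,:3].T
    o=M[:3,3]; return o+D*((z-o[2])/D[:,2])[:,None]
def proj(C,P):
    K,d,M=C
    q=(np.atleast_2d(P)-M[:3,3])@M[:3,:3]
    return cv2.projectPoints(q*[1,-1,-1],np.zeros(3),np.zeros(3),K,d)[0].reshape(-1,2)
E
python3 - <<'E'
from h import *
im=cv2.imread('pics/top0.png'); C=cam('top')
cv2.imwrite('pics/mat.png',cv2.resize(im[105:215,230:390],(800,550),interpolation=cv2.INTER_CUBIC))
hsv=cv2.cvtColor(im,cv2.COLOR_BGR2HSV)
for n,lo,hi in [('green',(45,80,40),(85,255,255)),('yellow',(20,150,120),(32,255,255))]:
    m=cv2.morphologyEx(cv2.inRange(hsv,lo,hi),cv2.MORPH_CLOSE,np.ones((5,5)))
    for c in cv2.findContours(m,0,2)[0]:
        if cv2.contourArea(c)<1200: continue
        b=cv2.boxPoints(cv2.minAreaRect(c)); P=ray(C,b,.022)
        print(n,np.round(b.mean(0)),'ctr',P.mean(0).round(3)[:2],'sides',np.linalg.norm(P[1]-P[0]).round(3),np.linalg.norm(P[2]-P[1]).round(3),'dir',np.degrees(np.arctan2(*(P[1]-P[0])[1::-1])).round(1),np.degrees(np.arctan2(*(P[2]-P[1])[1::-1])).round(1))
w=((hsv[...,1]<70)&(hsv[...,2]>110)).astype(np.uint8); w[:105]=0;w[215:]=0;w[:,:232]=0;w[:,392:]=0
for c in cv2.findContours(w,0,1)[0]:
    if cv2.contourArea(c)<60: continue
    print('br',cv2.contourArea(c),np.round(c.reshape(-1,2).mean(0)))
E
```

```text
green [191. 295.] ctr [0.184 0.316] sides 0.163 0.251 dir -76.6 -165.8
green [189. 187.] ctr [0.465 0.326] sides 0.115 0.182 dir -82.0 -170.9
yellow [432. 179.] ctr [ 0.486 -0.321] sides 0.129 0.181 dir -76.4 -168.1
br 202.0 [255. 197.]
br 267.0 [358. 195.]
br 202.5 [318. 189.]
br 211.0 [312. 131.]
br 210.0 [264. 137.]
br 161.5 [359. 129.]
```

View pics/mat.png

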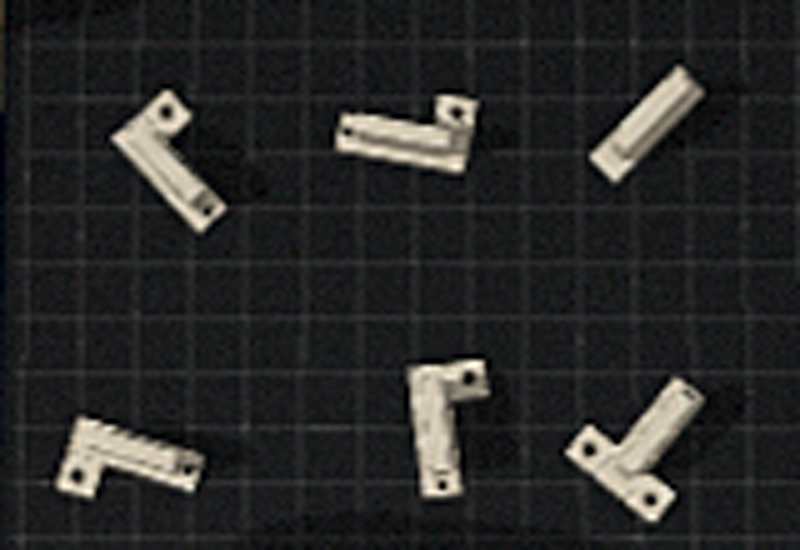

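Enlarged crop (×5, offset (230,105)), judging each bracket from its plain end towards its tab:
- A (263,137): bar runs up-left, tab up-right, so right-hand.
- B (312,132): bar runs right, tab up, so left-hand.
- D (257,196): bar runs left, tab down, so left-hand.
- E (319,190): bar runs up, tab right, so right-hand.
- C (359,129) has no tab and F (358,195) has two. Both stay where they are.

The green tray at (189,187) measures 115×182 mm, so it is the right one; the other is 163×251 mm. Next I move the wrist camera over the mat.

```bash
python3 -m jog '[{"dp":[-0.05,-0.05,0],"twist":10,"grip":-1},{"dp":[-0.09,-0.09,0],"twist":20,"grip":-1},{"dp":[-0.13,-0.14,0],"twist":30,"grip":-1},{"dp":[-0.17,-0.18,0],"twist":40,"grip":-1},{"dp":[-0.21,-0.23,0],"twist":50,"grip":-1},{"dp":[-0.25,-0.27,0],"twist":60,"grip":-1},{"dp":[-0.29,-0.31,0],"twist":70,"grip":-1},{"dp":[-0.33,-0.35,0],"twist":70,"grip":-1}]' 30
python3 - <<'E'
from h import *
s=r.get_state();M=R.from_rotvec(s['eef_rot']).as_matrix()
print(s['position'],M.round(3).tolist(),np.round(s['joint_pos'],2)); print(M.T@(np.array([.50,.03,.25])-s['position']))
E
```

```text
time: 1.15
position: [0.4366, 0.2421, 0.2313]
eef_rot: [2.213, 2.229, 0.0]
ft_force: [0.6, -0.3, 0.3]
finger_gap: 0.0855
grip_force: 0.0
[0.43659168 0.24205983 0.23133719] [[-0.007, 1.0, 0.0], [1.0, 0.007, -0.0], [-0.0, 0.0, -1.0]] [-0.89  0.34  0.36  2.12 -0.18  0.7  -0.4 ]
[-0.21252003  0.06185771 -0.01863189]
```

```bash
python3 -m jog '[{"dp":[-0.05,0.015,-0.01],"twist":0,"grip":-1},{"dp":[-0.1,0.03,-0.02],"twist":0,"grip":-1},{"dp":[-0.15,0.045,-0.02],"twist":0,"grip":-1},{"dp":[-0.2,0.06,-0.02],"twist":0,"grip":-1},{"dp":[-0.2,0.06,-0.02],"twist":0,"grip":-1},{"dp":[-0.2,0.06,-0.02],"twist":0,"grip":-1}]'
python3 - <<'E'
from h import *
import json
s=r.get_state(); im=eyes.camera('wrist'); cv2.imwrite('pics/w1.png',im)
json.dump({k:list(s[k]) for k in ['position','eef_rot']},open('w1.json','w'))
C=cam('wrist',s)
hsv=cv2.cvtColor(im,cv2.COLOR_BGR2HSV)
w=((hsv[...,1]<90)&(hsv[...,2]>110)).astype(np.uint8)
for c in cv2.findContours(w,0,1)[0]:
    if 300<cv2.contourArea(c)<6000: print(cv2.contourArea(c),np.round(c.reshape(-1,2).mean(0)),ray(C,c.reshape(-1,2).mean(0),.015).round(3))
E
```

```text
time: 1.9
position: [0.4977, 0.0445, 0.2512]
eef_rot: [-2.211, -2.231, 0.0]
ft_force: [0.3, -0.6, -0.9]
finger_gap: 0.0855
grip_force: 0.0
530.0 [406. 289.] [[ 0.621 -0.122  0.015]]
1240.5 [286. 284.] [[ 0.45  -0.116  0.015]]
568.5 [443. 268.] [[ 0.67  -0.089  0.015]]
505.0 [516. 265.] [[ 0.771 -0.082  0.015]]
1051.0 [294. 214.] [[ 0.463 -0.011  0.015]]
606.5 [619. 249.] [[ 0.907 -0.057  0.015]]
1080.5 [411. 202.] [[0.617 0.007 0.015]]
4174.0 [ 17. 211.] [[ 0.097 -0.011  0.015]]
2295.5 [612. 212.] [[ 0.884 -0.005  0.015]]
1267.0 [409. 101.] [[0.603 0.133 0.015]]
462.5 [171. 151.] [[0.31  0.07  0.015]]
2253.5 [196. 177.] [[0.338 0.038 0.015]]
4365.0 [ 83. 186.] [[0.19  0.024 0.015]]
1721.0 [102. 149.] [[0.224 0.072 0.015]]
1319.5 [276.  79.] [[0.444 0.156 0.015]]
583.5 [512.   5.] [[0.709 0.236 0.015]]
4667.5 [224. 164.] [[0.374 0.055 0.015]]
```

View pics/w1.png

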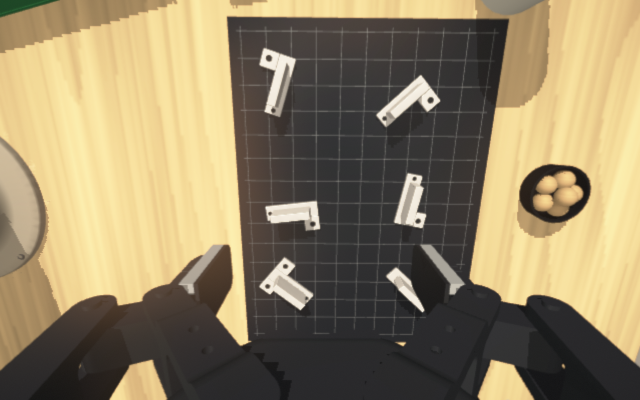

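Wrist view: right-hand A is at (409,101) and E at (294,214); left-hand B is at (411,202) and D at (276,79). This agrees with the top view. I enlarge the four to pick out the bar axes.

```bash
python3 - <<'E'
import cv2,numpy as np
im=cv2.imread('pics/w1.png')
t=[cv2.resize(im[y-36:y+36,x-36:x+36],(297,297),interpolation=cv2.INTER_CUBIC) for x,y in [(408,101),(411,202),(278,82),(294,214)]]
t=[cv2.convertScaleAbs(a,alpha=.9) for a in t]
cv2.imwrite('pics/quad.png',np.vstack([np.hstack(t[:2]),np.hstack(t[2:])]))
E
```

```text
(no output)
```

View pics/quad.png

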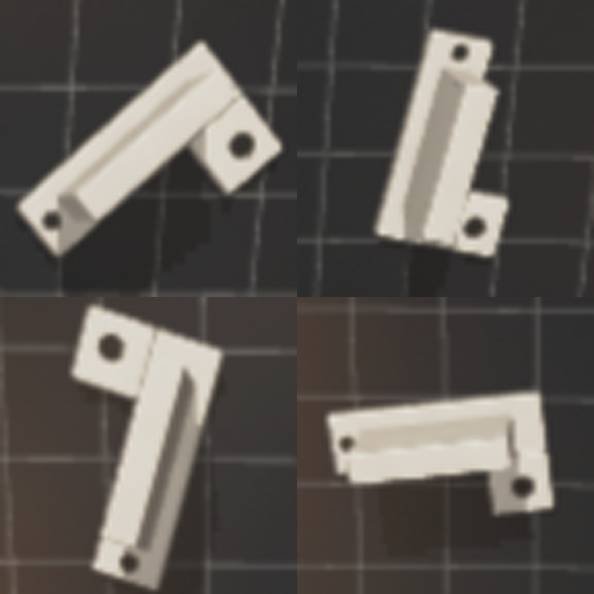

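Tiles (×4.125). On each bracket the bar edge opposite the tab is sharp, running from plain end to tab end:
- A: (18,207) to (203,42)
- B: (430,30) to (376,233)
- D: (158,590) to (222,350)
- E: (328,413) to (540,392)

```bash
python3 - <<'E'
from h import *
import json
C=cam('wrist',json.load(open('w1.json')))
T=cam('top')
for n,e,o,ti,side in [('A',[(18,207),(203,42)],(408,101),(0,0),-1),('B',[(430,30),(376,233)],(411,202),(297,0),1),('D',[(158,590),(222,350)],(278,82),(0,297),1),('E',[(328,413),(540,392)],(294,214),(297,297),-1)]:
    px=(np.array(e)-ti)/4.125-.5+np.array(o)-36+.4
    P=ray(C,px,.005)[:,:2]; d=P[1]-P[0]; L=np.linalg.norm(d); d/=L
    c=P.mean(0)+side*.01*np.array([-d[1],d[0]])
    print(n,'centre',c.round(4),'len',L.round(4),'bar deg',np.degrees(np.arctan2(d[1],d[0])).round(1),'top px',proj(T,[*c,.02]).round(0))
E
```

```text
A centre [0.5991 0.1327] len 0.0698 bar deg 42.4 top px [[262. 137.]]
B centre [0.6151 0.0074] len 0.0696 bar deg -100.1 top px [[309. 131.]]
D centre [0.4469 0.1497] len 0.0701 bar deg 73.2 top px [[255. 194.]]
E centre [ 0.4592 -0.0093] len 0.07 bar deg 6.4 top px [[316. 189.]]
```

```bash
python3 -m jog '[{"dp":[-0.015,0.05,0.05],"twist":5,"grip":-0.5},{"dp":[-0.037,0.1,0.08],"twist":10.5,"grip":-0.5},{"dp":[-0.037,0.118,0.12],"twist":10.5,"grip":-0.5},{"dp":[-0.037,0.118,0.17],"twist":10.5,"grip":-0.5},{"dp":[-0.037,0.118,0.2],"twist":10.5,"grip":-0.5},{"dp":[-0.037,0.118,0.22],"twist":10.5,"grip":-0.5},{"dp":[-0.037,0.118,0.239],"twist":10.5,"grip":-0.5},{"dp":[-0.037,0.118,0.239],"twist":10.5,"grip":-0.5}]' 40
python3 - <<'E'
from h import *
s=r.get_state();M=R.from_rotvec(s['eef_rot']).as_matrix()
print(np.degrees(np.arctan2(M[1,1],M[0,1])),s['joint_pos'])
im=eyes.camera('wrist'); cv2.imwrite('pics/w2.png',im)
E
```

```text
time: 2.95
position: [0.6159, 0.0087, 0.0116]
eef_rot: [-2.405, -2.02, 0.001]
ft_force: [0.3, -1.2, -0.0]
finger_gap: 0.0638
grip_force: 0.0
-9.934150346107092 [-0.26069163  0.78575897  0.23789952  2.0032947  -0.43991359  0.40281751
  0.14450378]
```

View pics/w2.png

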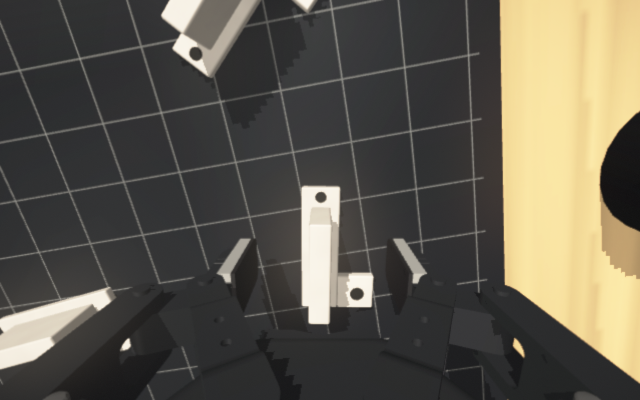

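The rib, at about (320,265), is centred and parallel between the pads. Close and lift.

```bash
python3 -m jog '[{"dp":[0,0,0],"twist":0,"grip":1},{"dp":[0,0,0],"twist":0,"grip":1},{"dp":[0,0,0],"twist":0,"grip":1},{"dp":[0,0,0],"twist":0,"grip":1},{"dp":[0,0,0],"twist":0,"grip":1},{"dp":[0,0,-0.03],"twist":0,"grip":1},{"dp":[0,0,-0.08],"twist":0,"grip":1},{"dp":[0,0,-0.12],"twist":0,"grip":1}]' 60
python3 - <<'E'
from h import *
s=r.get_state();M=R.from_rotvec(s['eef_rot']).as_matrix()
a=np.radians(8.5)
for t in [(.465,.326)]:
  for sg in (1,-1):
    p=np.array([t[0]+sg*.044*np.cos(a),t[1]+sg*.044*np.sin(a),.15]); print(p,M.T@(p-s['position']))
E
```

```text
time: 4.0
position: [0.6163, 0.0081, 0.134]
eef_rot: [2.406, 2.02, 0.0]
ft_force: [0.2, -0.1, -1.3]
finger_gap: 0.0087
grip_force: 58.6
[0.5085167  0.33250361 0.15      ] [ 0.3007757  -0.16235163 -0.01609504]
[0.4214833  0.31949639 0.15      ] [ 0.27288134 -0.24581362 -0.01612546]
```

```bash
python3 -m jog '[{"dp":[0.05,-0.027,-0.016],"twist":0,"grip":1},{"dp":[0.1,-0.054,-0.016],"twist":-5,"grip":1},{"dp":[0.15,-0.08,-0.016],"twist":-10,"grip":1},{"dp":[0.2,-0.108,-0.016],"twist":-15,"grip":1},{"dp":[0.25,-0.135,-0.016],"twist":-18.5,"grip":1},{"dp":[0.3,-0.162,-0.016],"twist":-18.5,"grip":1},{"dp":[0.3,-0.162,-0.016],"twist":-18.5,"grip":1},{"dp":[0.3,-0.162,-0.016],"twist":-18.5,"grip":1}]'
python3 - <<'E'
from h import *
s=r.get_state(); im=eyes.camera('wrist'); cv2.imwrite('pics/w3.png',im)
C=cam('wrist',s);a=np.radians(8.5);u=np.array([np.cos(a),np.sin(a)]);v=np.array([-u[1],u[0]])
for sx,sy in [(1,1),(1,-1),(-1,-1),(-1,1)]:
    p=np.r_[np.array([.465,.326])+sx*.09*u+sy*.056*v,.022]; q=proj(C,p)[0]; print(q.round(0)); cv2.drawMarker(im,tuple(int(x) for x in q),(0,0,255),0,12,1)
cv2.imwrite('pics/w3m.png',im)
import json; json.dump({k:list(s[k]) for k in ['position','eef_rot']},open('w3.json','w'))
E
```

```text
time: 5.0
position: [0.5085, 0.3314, 0.1482]
eef_rot: [2.049, 2.381, -0.001]
ft_force: [0.1, 0.7, -1.6]
finger_gap: 0.0088
grip_force: 58.7
[373. 130.]
[368. 248.]
[183. 248.]
[167. 130.]
```

View pics/w3m.png

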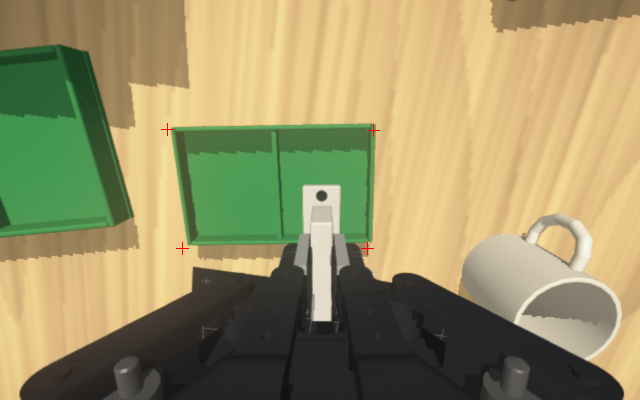

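The small green tray fills the view. Its rim corners are at (173,128), (375,124), (372,242) and (187,244), and the bracket hangs straight. I refine the tray pose from these corners.

```bash
python3 - <<'E'
from h import *
import json
s=json.load(open('w3.json'));C=cam('wrist',s);M=R.from_rotvec(s['eef_rot']).as_matrix()
P=ray(C,[(375,124),(372,242),(187,244),(173,128)],.022)[:,:2]
c=P.mean(0);u=(P[0]+P[1]-P[2]-P[3])/4;v=(P[0]+P[3]-P[1]-P[2])/4
print(c,np.linalg.norm(u)*2,np.linalg.norm(v)*2,np.degrees(np.arctan2(u[1],u[0])),np.degrees(np.arctan2(-v[0],v[1])))
u/=np.linalg.norm(u)
for sg in(1,-1):
    p=np.r_[c+sg*.044*u,.016]; print(p,M.T@(p-s['position']))
E
```

```text
[0.46807164 0.33096257] 0.17786072077905576 0.11013498491239139 9.465382782953844 9.029220059080659
[0.51147259 0.33819844 0.016     ] [0.00634855 0.00397396 0.13224516]
[0.42467069 0.3237267  0.016     ] [ 0.00496342 -0.08401514  0.13225508]
```

```bash
python3 -m jog '[{"dp":[0.006,0.004,0.04],"twist":-0.8,"grip":1},{"dp":[0.006,0.004,0.08],"twist":-0.8,"grip":1},{"dp":[0.006,0.004,0.105],"twist":-0.8,"grip":1},{"dp":[0.006,0.004,0.12],"twist":-0.8,"grip":1},{"dp":[0.006,0.004,0.127],"twist":-0.8,"grip":1},{"dp":[0.006,0.004,0.13],"twist":-0.8,"grip":1},{"dp":[0.006,0.004,0.132],"twist":-0.8,"grip":1},{"dp":[0.006,0.004,0.132],"twist":-0.8,"grip":1}]'
```

```text
time: 6.05
position: [0.5122, 0.3385, 0.0171]
eef_rot: [2.033, 2.395, 0.002]
ft_force: [-0.8, -1.1, 2.4]
finger_gap: 0.0087
grip_force: 59.0
```

```bash
python3 -m jog '[{"dp":[0,0,0.0005],"twist":0,"grip":1},{"dp":[0,0,0.001],"twist":0,"grip":1}]'
```

```text
time: 6.3
position: [0.5122, 0.3385, 0.017]
eef_rot: [2.033, 2.395, 0.003]
ft_force: [-3.9, -2.3, 19.6]
finger_gap: 0.0089
grip_force: 61.5
```

Contact confirmed: the upward force rose to 19.6 N with no further descent. Release with a small opening and rise.

```bash
python3 -m jog '[{"dp":[0,0,0],"twist":0,"grip":0.3},{"dp":[0,0,0],"twist":0,"grip":0.3},{"dp":[0,0,-0.03],"twist":0,"grip":0.3},{"dp":[0,0,-0.08],"twist":0,"grip":0.3},{"dp":[0,0,-0.12],"twist":0,"grip":-0.5},{"dp":[0,0,-0.12],"twist":0,"grip":-0.5}]'
cat > go.py <<'E'
from h import *
import sys
x,y,z,yaw=map(float,sys.argv[1:])   # target TCP and tool-y direction (deg)
s=r.get_state();M=R.from_rotvec(s['eef_rot']).as_matrix()
print('dp',(M.T@(np.array([x,y,z])-s['position'])).round(4),'twist',round(np.degrees(np.arctan2(M[1,1],M[0,1]))-yaw,1),'j7',s['joint_pos'][6])
E
python3 go.py .4469 .1497 .0115 -16.8
python3 -c "
from h import *
cv2.imwrite('pics/w4.png',eyes.camera('wrist'))"
```

```text
time: 7.05
position: [0.5132, 0.3392, 0.1383]
eef_rot: [2.032, 2.394, 0.008]
ft_force: [0.8, 0.5, -0.2]
finger_gap: 0.0638
grip_force: 0.0
dp [-0.1766 -0.0968  0.1259] twist 26.1 j7 -0.19492236328784684
```

View pics/w4.png

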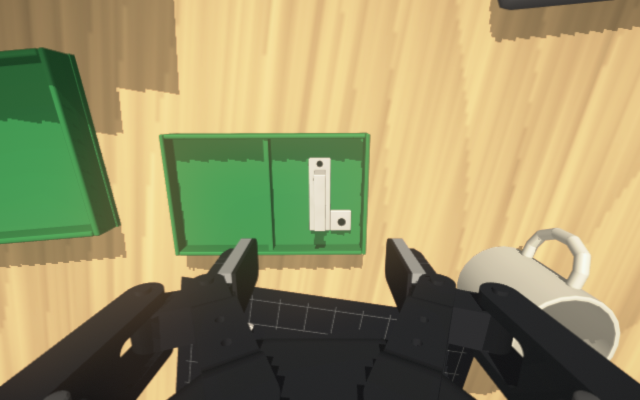

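Bracket B lies flat in the far pocket, at about (320,195). Next is D.

```bash
python3 -m jog '[{"dp":[-0.05,-0.025,0],"twist":8,"grip":-0.5},{"dp":[-0.1,-0.05,0],"twist":16,"grip":-0.5},{"dp":[-0.15,-0.08,0.02],"twist":24,"grip":-0.5},{"dp":[-0.177,-0.097,0.06],"twist":26,"grip":-0.5},{"dp":[-0.177,-0.097,0.08],"twist":26,"grip":-0.5},{"dp":[-0.177,-0.097,0.1],"twist":26,"grip":-0.5},{"dp":[-0.177,-0.097,0.126],"twist":26,"grip":-0.5},{"dp":[-0.177,-0.097,0.126],"twist":26,"grip":-0.5}]'
python3 go.py .4469 .1497 .0115 -16.8
```

```text
time: 8.1
position: [0.4433, 0.1472, 0.0073]
eef_rot: [-2.519, -1.874, 0.007]
ft_force: [-0.3, 0.5, -0.2]
finger_gap: 0.0642
grip_force: 0.0
dp [ 0.0035  0.0027 -0.0042] twist 0.1 j7 -0.11357215509554014
```

```bash
python3 -m jog '[{"dp":[0.003,0.003,-0.004],"twist":0,"grip":-0.5},{"dp":[0.003,0.003,-0.004],"twist":0,"grip":1},{"dp":[0.003,0.003,-0.004],"twist":0,"grip":1},{"dp":[0.003,0.003,-0.004],"twist":0,"grip":1},{"dp":[0.003,0.003,-0.004],"twist":0,"grip":1},{"dp":[0.003,0.003,-0.004],"twist":0,"grip":1}]' 60
python3 -m jog '[{"dp":[0,0,-0.03],"twist":0,"grip":1},{"dp":[0,0,-0.08],"twist":0,"grip":1},{"dp":[0,0,-0.12],"twist":0,"grip":1},{"dp":[0,0,-0.12],"twist":0,"grip":1}]'
python3 go.py .4247 .3237 .13 9.3
```

```text
time: 8.85
position: [0.4485, 0.1501, 0.0139]
eef_rot: [-2.52, -1.876, -0.001]
ft_force: [-1.6, 0.1, 8.1]
finger_gap: 0.0087
grip_force: 59.0
time: 9.35
position: [0.4494, 0.1505, 0.1356]
eef_rot: [2.519, 1.876, 0.007]
ft_force: [-0.7, -0.0, -0.8]
finger_gap: 0.0086
grip_force: 58.9
dp [ 0.1588 -0.0733  0.0059] twist -25.9 j7 -0.21805740343221708
```

```bash
python3 -m jog '[{"dp":[0.05,-0.023,0],"twist":-8,"grip":1},{"dp":[0.1,-0.046,0],"twist":-16,"grip":1},{"dp":[0.15,-0.07,0],"twist":-24,"grip":1},{"dp":[0.159,-0.073,0],"twist":-26,"grip":1},{"dp":[0.159,-0.073,0],"twist":-26,"grip":1},{"dp":[0.159,-0.073,0],"twist":-26,"grip":1}]'
python3 go.py .4247 .3237 .02 9.3
```

```text
time: 10.1
position: [0.4243, 0.3212, 0.1329]
eef_rot: [2.037, 2.391, -0.002]
ft_force: [0.1, -0.3, -1.6]
finger_gap: 0.0087
grip_force: 58.8
dp [0.0025 0.0008 0.1129] twist -0.2 j7 -0.2086801790650459
```

```bash
python3 -m jog '[{"dp":[0.002,0.001,0.04],"twist":0,"grip":1},{"dp":[0.002,0.001,0.08],"twist":0,"grip":1},{"dp":[0.002,0.001,0.1],"twist":0,"grip":1},{"dp":[0.002,0.001,0.108],"twist":0,"grip":1},{"dp":[0.002,0.001,0.111],"twist":0,"grip":1},{"dp":[0.002,0.001,0.112],"twist":0,"grip":1},{"dp":[0.002,0.001,0.112],"twist":0,"grip":1}]'
python3 -m jog '[{"dp":[0,0,0.0005],"twist":0,"grip":1},{"dp":[0,0,0.001],"twist":0,"grip":1},{"dp":[0,0,0.0015],"twist":0,"grip":1}]'
```

```text
time: 10.98
position: [0.4251, 0.3255, 0.022]
eef_rot: [2.033, 2.395, 0.002]
ft_force: [-0.4, 0.2, -0.6]
finger_gap: 0.0087
grip_force: 58.8
time: 11.35
position: [0.4248, 0.3254, 0.0199]
eef_rot: [2.033, 2.395, 0.0]
ft_force: [0.3, -0.1, -0.3]
finger_gap: 0.0085
grip_force: 58.8
```

```bash
python3 -m jog '[{"dp":[0,0,0.0005],"twist":0,"grip":1},{"dp":[0,0,0.001],"twist":0,"grip":1},{"dp":[0,0,0.0015],"twist":0,"grip":1},{"dp":[0,0,0.0015],"twist":0,"grip":1}]'
```

```text
time: 11.85
position: [0.4248, 0.3253, 0.0182]
eef_rot: [2.033, 2.395, -0.0]
ft_force: [-0.2, 0.8, -0.7]
finger_gap: 0.0083
grip_force: 58.8
```

```bash
python3 -m jog '[{"dp":[0,0,0.0005],"twist":0,"grip":1},{"dp":[0,0,0.001],"twist":0,"grip":1},{"dp":[0,0,0.0015],"twist":0,"grip":1},{"dp":[0,0,0.0015],"twist":0,"grip":1}]'
```

```text
time: 12.35
position: [0.4249, 0.3253, 0.0179]
eef_rot: [-2.033, -2.394, -0.001]
ft_force: [-2.5, -0.9, 15.8]
finger_gap: 0.0086
grip_force: 61.4
```

Seated. Release, rise and check.

```bash
python3 -m jog '[{"dp":[0,0,0],"twist":0,"grip":0.3},{"dp":[0,0,0],"twist":0,"grip":0.3},{"dp":[0,0,-0.03],"twist":0,"grip":0.3},{"dp":[0,0,-0.08],"twist":0,"grip":0.3},{"dp":[0,0,-0.12],"twist":0,"grip":-0.5},{"dp":[0,0,-0.12],"twist":0,"grip":-0.5}]'
python3 go.py .5991 .1327 .06 -47.6
python3 -c "
from h import *
cv2.imwrite('pics/w5.png',eyes.camera('wrist')[80:300,100:480])"
```

```text
time: 13.1
position: [0.4259, 0.3263, 0.1392]
eef_rot: [2.033, 2.395, 0.007]
ft_force: [0.5, -0.6, 0.3]
finger_gap: 0.0634
grip_force: 0.0
dp [-0.2193  0.1392  0.0792] twist 56.9 j7 -0.20054079441913508
```

View pics/w5.png

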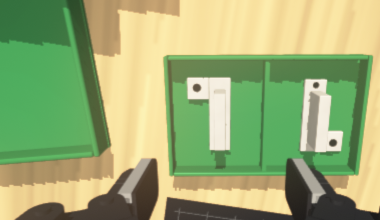

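Both left-hand brackets lie flat, one to a pocket, at crop (218,112) and (318,115). Next is A.

```bash
python3 -m jog '[{"dp":[-0.05,0.03,0],"twist":10,"grip":-0.5},{"dp":[-0.1,0.06,0],"twist":20,"grip":-0.5},{"dp":[-0.15,0.09,0],"twist":30,"grip":-0.5},{"dp":[-0.19,0.12,0.02],"twist":40,"grip":-0.5},{"dp":[-0.219,0.139,0.05],"twist":50,"grip":-0.5},{"dp":[-0.219,0.139,0.079],"twist":57,"grip":-0.5},{"dp":[-0.219,0.139,0.079],"twist":57,"grip":-0.5},{"dp":[-0.219,0.139,0.079],"twist":57,"grip":-0.5}]'
python3 go.py .5991 .1327 .0125 -47.6
```

```text
time: 14.15
position: [0.5971, 0.1319, 0.0576]
eef_rot: [2.928, 1.139, -0.002]
ft_force: [0.4, 0.8, 0.7]
finger_gap: 0.0638
grip_force: 0.0
dp [0.0021 0.0007 0.0451] twist 0.1 j7 -0.4527366671622483
```

```bash
python3 -m jog '[{"dp":[0.002,0.001,0.025],"twist":0,"grip":-0.5},{"dp":[0.002,0.001,0.045],"twist":0,"grip":-0.5},{"dp":[0.002,0.001,0.045],"twist":0,"grip":-0.5},{"dp":[0.002,0.001,0.045],"twist":0,"grip":1},{"dp":[0.002,0.001,0.045],"twist":0,"grip":1},{"dp":[0.002,0.001,0.045],"twist":0,"grip":1},{"dp":[0.002,0.001,0.045],"twist":0,"grip":1},{"dp":[0.002,0.001,0.045],"twist":0,"grip":1}]' 60
python3 -m jog '[{"dp":[0,0,-0.03],"twist":0,"grip":1},{"dp":[0,0,-0.08],"twist":0,"grip":1},{"dp":[0,0,-0.12],"twist":0,"grip":1},{"dp":[0,0,-0.12],"twist":0,"grip":1}]'
python3 go.py .53 -.31 .15 13
```

```text
time: 15.15
position: [0.6, 0.1324, 0.0135]
eef_rot: [-2.93, -1.134, -0.002]
ft_force: [0.4, 0.2, 6.0]
finger_gap: 0.0087
grip_force: 59.5
time: 15.65
position: [0.6011, 0.1326, 0.1356]
eef_rot: [2.929, 1.135, 0.008]
ft_force: [0.4, 0.5, -2.9]
finger_gap: 0.0088
grip_force: 58.7
dp [-0.3506  0.2793 -0.0153] twist -60.7 j7 -0.5310154399009979
```

```bash
python3 -m jog '[{"dp":[-0.045,0.035,-0.01],"twist":-8,"grip":1},{"dp":[-0.09,0.07,-0.015],"twist":-16,"grip":1},{"dp":[-0.135,0.105,-0.015],"twist":-24,"grip":1},{"dp":[-0.18,0.14,-0.015],"twist":-32,"grip":1},{"dp":[-0.225,0.175,-0.015],"twist":-40,"grip":1},{"dp":[-0.27,0.21,-0.015],"twist":-48,"grip":1},{"dp":[-0.315,0.25,-0.015],"twist":-56,"grip":1},{"dp":[-0.35,0.28,-0.015],"twist":-60.5,"grip":1}]'
python3 -m jog '[{"dp":[0,0,0],"twist":0,"grip":1},{"dp":[0,0,0],"twist":0,"grip":1}]'
python3 - <<'E'
from h import *
import json
s=r.get_state(); im=eyes.camera('wrist'); cv2.imwrite('pics/w6.png',im)
json.dump({k:list(s[k]) for k in ['position','eef_rot']},open('w6.json','w'))
E
```

```text
time: 16.65
position: [0.5282, -0.3128, 0.1468]
eef_rot: [-1.956, -2.457, 0.0]
ft_force: [0.4, -0.5, -1.8]
finger_gap: 0.0083
grip_force: 58.8
time: 16.9
position: [0.529, -0.3096, 0.1468]
eef_rot: [-1.959, -2.453, -0.001]
ft_force: [-0.3, 1.0, -1.5]
finger_gap: 0.0086
grip_force: 58.8
```

View pics/w6.png

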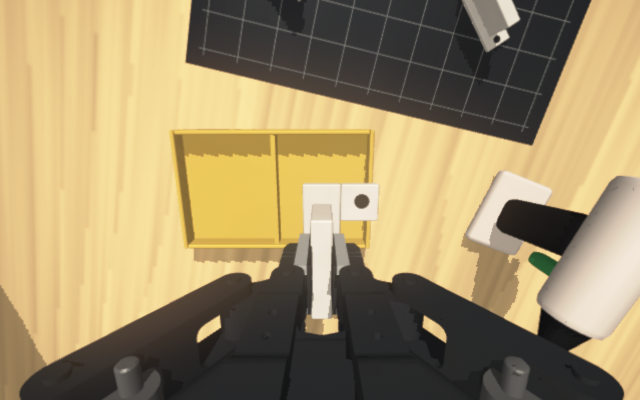

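The yellow tray's rim corners are at (172,130), (373,130), (370,247) and (187,248). The bracket hangs straight, with its tab at (361,201).

```bash
python3 - <<'E'
from h import *
import json
s=json.load(open('w6.json'));C=cam('wrist',s);M=R.from_rotvec(s['eef_rot']).as_matrix()
P=ray(C,[(373,130),(370,247),(187,248),(172,130)],.022)[:,:2]
c=P.mean(0);u=(P[0]+P[1]-P[2]-P[3])/4;v=(P[0]+P[3]-P[1]-P[2])/4
print(c,np.linalg.norm(u)*2,np.linalg.norm(v)*2,np.degrees(np.arctan2(u[1],u[0])),np.degrees(np.arctan2(-v[0],v[1])),np.degrees(np.arctan2(M[1,1],M[0,1])))
u/=np.linalg.norm(u)
for sg in(1,-1):
    p=np.r_[c+sg*.044*u,.019]; print(p,M.T@(p-s['position']))
E
```

```text
[ 0.48847649 -0.31665708] 0.17609495535023123 0.11080020250059244 12.979037546085793 13.366008656533866 12.780666110331381
[ 0.53135239 -0.30677492  0.019     ] [0.00204204 0.00307245 0.12777974]
[ 0.44560059 -0.32653924  0.019     ] [ 0.00173723 -0.08492699  0.12785334]
```

```bash
python3 -m jog '[{"dp":[0.002,0.003,0.04],"twist":0,"grip":1},{"dp":[0.002,0.003,0.08],"twist":0,"grip":1},{"dp":[0.002,0.003,0.105],"twist":0,"grip":1},{"dp":[0.002,0.003,0.12],"twist":0,"grip":1},{"dp":[0.002,0.003,0.125],"twist":0,"grip":1},{"dp":[0.002,0.003,0.127],"twist":0,"grip":1},{"dp":[0.002,0.003,0.127],"twist":0,"grip":1}]'
python3 -m jog '[{"dp":[0,0,0.0005],"twist":0,"grip":1},{"dp":[0,0,0.001],"twist":0,"grip":1},{"dp":[0,0,0.0015],"twist":0,"grip":1},{"dp":[0,0,0.0015],"twist":0,"grip":1}]'
```

```text
time: 17.82
position: [0.5324, -0.3079, 0.0216]
eef_rot: [1.959, 2.455, 0.0]
ft_force: [0.5, -1.0, -1.0]
finger_gap: 0.0083
grip_force: 58.8
time: 18.32
position: [0.532, -0.3077, 0.0193]
eef_rot: [1.959, 2.456, 0.0]
ft_force: [-0.1, -1.2, -1.9]
finger_gap: 0.0084
grip_force: 58.8
```

```bash
python3 -m jog '[{"dp":[0,0,0.0005],"twist":0,"grip":1},{"dp":[0,0,0.001],"twist":0,"grip":1},{"dp":[0,0,0.0015],"twist":0,"grip":1},{"dp":[0,0,0.0015],"twist":0,"grip":1}]'
```

```text
time: 18.82
position: [0.5319, -0.3077, 0.0177]
eef_rot: [-1.959, -2.456, 0.0]
ft_force: [0.2, 0.4, -1.2]
finger_gap: 0.0083
grip_force: 58.8
```

```bash
python3 -m jog '[{"dp":[0,0,0.0005],"twist":0,"grip":1},{"dp":[0,0,0.001],"twist":0,"grip":1},{"dp":[0,0,0.001],"twist":0,"grip":1}]'
```

```text
time: 19.2
position: [0.532, -0.3077, 0.0175]
eef_rot: [1.959, 2.456, 0.001]
ft_force: [-1.2, 1.2, 7.4]
finger_gap: 0.0088
grip_force: 60.0
```

Seated at 7 N. Release, rise and plan E.

```bash
python3 -m jog '[{"dp":[0,0,0],"twist":0,"grip":0.3},{"dp":[0,0,0],"twist":0,"grip":0.3},{"dp":[0,0,-0.03],"twist":0,"grip":0.3},{"dp":[0,0,-0.08],"twist":0,"grip":0.3},{"dp":[0,0,-0.12],"twist":0,"grip":-0.5},{"dp":[0,0,-0.12],"twist":0,"grip":-0.5}]'
python3 go.py .4592 -.0093 .07 96.4
```

```text
time: 19.95
position: [0.5334, -0.3087, 0.1398]
eef_rot: [1.956, 2.451, 0.002]
ft_force: [0.6, -0.6, -0.2]
finger_gap: 0.0633
grip_force: 0.0
dp [ 0.3086 -0.0062  0.0687] twist -83.6 j7 0.9092640342824595
```

```bash
python3 -m jog '[{"dp":[0.04,0,0],"twist":-10.5,"grip":-0.5},{"dp":[0.08,0,0],"twist":-21,"grip":-0.5},{"dp":[0.12,0,0],"twist":-31.5,"grip":-0.5},{"dp":[0.16,0,0],"twist":-42,"grip":-0.5},{"dp":[0.2,0,0],"twist":-52.5,"grip":-0.5},{"dp":[0.24,-0.005,0],"twist":-63,"grip":-0.5},{"dp":[0.28,-0.006,0],"twist":-73.5,"grip":-0.5},{"dp":[0.309,-0.006,0.02],"twist":-83.6,"grip":-0.5}]'
python3 -m jog '[{"dp":[0,0,0],"twist":0,"grip":-0.5},{"dp":[0,0,0],"twist":0,"grip":-0.5}]'
python3 go.py .4592 -.0093 .0125 96.4
python3 -c "
from h import *
cv2.imwrite('pics/w7.png',eyes.camera('wrist'))"
```

```text
time: 20.95
position: [0.4573, -0.0061, 0.1169]
eef_rot: [-0.187, 3.134, 0.001]
ft_force: [0.5, -0.4, -0.5]
finger_gap: 0.064
grip_force: 0.0
time: 21.2
position: [0.4574, -0.0083, 0.1165]
eef_rot: [0.173, -3.136, 0.0]
ft_force: [0.5, -0.0, -0.8]
finger_gap: 0.0644
grip_force: 0.0
dp [-0.0018 -0.0012  0.104 ] twist -0.1 j7 1.4369207520071945
```

View pics/w7.png

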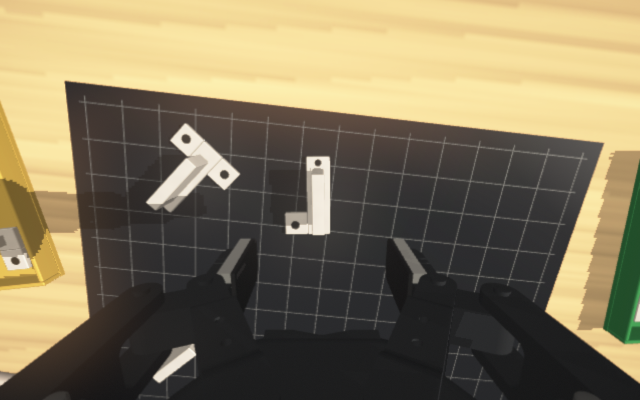

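E at (320,195) is aligned and centred between the fingers, and the T-shaped bracket at (190,170) stays clear to the left.

```bash
python3 -m jog '[{"dp":[-0.002,-0.001,0.05],"twist":0,"grip":-0.5},{"dp":[-0.002,-0.001,0.085],"twist":0,"grip":-0.5},{"dp":[-0.002,-0.001,0.104],"twist":0,"grip":-0.5},{"dp":[-0.002,-0.001,0.104],"twist":0,"grip":1},{"dp":[-0.002,-0.001,0.104],"twist":0,"grip":1},{"dp":[-0.002,-0.001,0.104],"twist":0,"grip":1},{"dp":[-0.002,-0.001,0.104],"twist":0,"grip":1},{"dp":[-0.002,-0.001,0.104],"twist":0,"grip":1}]' 60
python3 -m jog '[{"dp":[0,0,-0.03],"twist":0,"grip":1},{"dp":[0,0,-0.08],"twist":0,"grip":1},{"dp":[0,0,-0.13],"twist":0,"grip":1},{"dp":[0,0,-0.13],"twist":0,"grip":1}]'
python3 go.py .4456 -.3265 .14 13
```

```text
time: 22.25
position: [0.46, -0.009, 0.0133]
eef_rot: [-0.175, 3.136, -0.001]
ft_force: [-0.5, -3.1, 7.5]
finger_gap: 0.0088
grip_force: 59.3
time: 22.75
position: [0.4612, -0.0086, 0.1459]
eef_rot: [-0.175, 3.13, 0.0]
ft_force: [0.3, 0.4, -2.1]
finger_gap: 0.0082
grip_force: 58.8
dp [ 0.0509 -0.3142  0.0057] twist 83.4 j7 1.2625934260495422
```

```bash
python3 -m jog '[{"dp":[0.006,-0.04,0],"twist":10.5,"grip":1},{"dp":[0.012,-0.08,0],"twist":21,"grip":1},{"dp":[0.018,-0.12,0],"twist":31.5,"grip":1},{"dp":[0.026,-0.16,0],"twist":42,"grip":1},{"dp":[0.032,-0.2,0],"twist":52.5,"grip":1},{"dp":[0.039,-0.24,0],"twist":63,"grip":1},{"dp":[0.045,-0.28,0],"twist":73.5,"grip":1},{"dp":[0.051,-0.314,0],"twist":83.4,"grip":1}]'
python3 -m jog '[{"dp":[0,0,0],"twist":0,"grip":1},{"dp":[0,0,0],"twist":0,"grip":1}]'
python3 go.py .4456 -.3265 .02 13
```

```text
time: 23.75
position: [0.4434, -0.3277, 0.1416]
eef_rot: [-1.962, -2.452, 0.002]
ft_force: [-0.8, 0.4, -1.0]
finger_gap: 0.008
grip_force: 58.7
time: 24.0
position: [0.4436, -0.3254, 0.1418]
eef_rot: [-1.952, -2.46, 0.0]
ft_force: [0.1, 0.9, -1.3]
finger_gap: 0.0085
grip_force: 58.7
dp [-0.0017  0.0018  0.1218] twist 0.1 j7 0.8243709742128931
```

```bash
python3 -m jog '[{"dp":[-0.002,0.002,0.04],"twist":0,"grip":1},{"dp":[-0.002,0.002,0.08],"twist":0,"grip":1},{"dp":[-0.002,0.002,0.105],"twist":0,"grip":1},{"dp":[-0.002,0.002,0.117],"twist":0,"grip":1},{"dp":[-0.002,0.002,0.12],"twist":0,"grip":1},{"dp":[-0.002,0.002,0.122],"twist":0,"grip":1},{"dp":[-0.002,0.002,0.122],"twist":0,"grip":1}]'
python3 -m jog '[{"dp":[0,0,0.0005],"twist":0,"grip":1},{"dp":[0,0,0.001],"twist":0,"grip":1},{"dp":[0,0,0.0015],"twist":0,"grip":1},{"dp":[0,0,0.0015],"twist":0,"grip":1}]'
```

```text
time: 24.88
position: [0.4469, -0.328, 0.0215]
eef_rot: [1.954, 2.458, 0.0]
ft_force: [-0.6, 0.0, -1.9]
finger_gap: 0.0088
grip_force: 58.8
time: 25.38
position: [0.4464, -0.3278, 0.0193]
eef_rot: [-1.955, -2.459, -0.0]
ft_force: [-0.8, -0.2, -0.7]
finger_gap: 0.0086
grip_force: 58.8
```

```bash
python3 -m jog '[{"dp":[0,0,0.0005],"twist":0,"grip":1},{"dp":[0,0,0.001],"twist":0,"grip":1},{"dp":[0,0,0.0015],"twist":0,"grip":1},{"dp":[0,0,0.002],"twist":0,"grip":1},{"dp":[0,0,0.002],"twist":0,"grip":1}]'
```

```text
time: 26.0
position: [0.4465, -0.3278, 0.0173]
eef_rot: [1.955, 2.459, 0.0]
ft_force: [0.0, 0.9, 1.1]
finger_gap: 0.0084
grip_force: 59.1
```

```bash
python3 -m jog '[{"dp":[0,0,0.0005],"twist":0,"grip":1},{"dp":[0,0,0.001],"twist":0,"grip":1},{"dp":[0,0,0.001],"twist":0,"grip":1}]'
```

```text
time: 26.38
position: [0.4465, -0.3278, 0.0173]
eef_rot: [1.955, 2.459, 0.0]
ft_force: [-2.6, 1.9, 13.2]
finger_gap: 0.0088
grip_force: 61.1
```

Seated at 13 N. Release, rise and check from above.

```bash
python3 -m jog '[{"dp":[0,0,0],"twist":0,"grip":0.3},{"dp":[0,0,0],"twist":0,"grip":0.3},{"dp":[0,0,-0.03],"twist":0,"grip":0.3},{"dp":[0,0,-0.08],"twist":0,"grip":0.3},{"dp":[0,0,-0.13],"twist":0,"grip":0.3},{"dp":[0,0,-0.18],"twist":0,"grip":0.3},{"dp":[0,0,-0.2],"twist":0,"grip":0.3},{"dp":[0,0,-0.2],"twist":0,"grip":0.3}]'
python3 - <<'E'
from h import *
w=cv2.resize(eyes.camera('wrist'),(400,250)); t=eyes.camera('top')[40:240,140:480]
a=cv2.resize(t,(680,400)); b=np.zeros((200,680,3),np.uint8); w=cv2.resize(w,(320,200)); b[:,:320]=w
b[:,340:]=cv2.imread('pics/top0.png')[40:240,140:480]
cv2.imwrite('pics/end.png',np.vstack([a,b]))
E
```

```text
time: 27.38
position: [0.4471, -0.3282, 0.2177]
eef_rot: [1.953, 2.457, 0.001]
ft_force: [-0.5, -0.2, -1.0]
finger_gap: 0.0294
grip_force: 0.0
```

View pics/end.png

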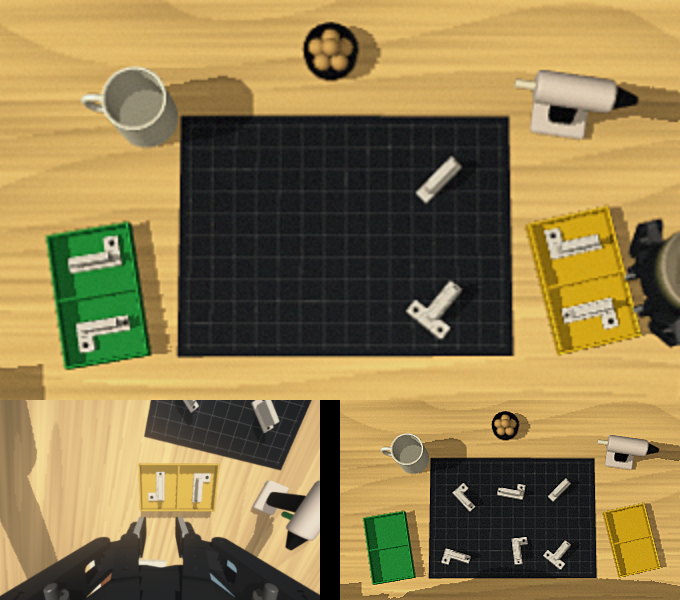

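All four brackets sit flat in their pockets: green at (95,257) and (103,330), yellow at (572,243) and (590,312). The mug, the glue gun and both look-alikes have not moved.

```bash
python3 -c "
from station import r
print(r.sign_off())"
```

```text
the job is handed in; nothing more can be done
None
```

The job is handed in at about 27 s: in the last pictures both left-hand brackets lie flat in the small green tray and both right-hand ones in the yellow tray, one to a pocket, with the look-alikes, mug and glue gun unmoved; the hand-in gave no verdict.

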